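Zero the turns counter and take the cap of unknown thread off a test spindle

TASK

On the thread-testing fixture, first turn the turns counter's knob fully back to its zero stop while the cap is still on the spindle. Then unscrew the round knurled cap: nobody knows whether its thread is right- or left-handed, so try it both ways until it comes free, and lift it straight off. Finish while still gripping the cap, holding it level and still about 10 cm above its seat, over the spindle, with the counter left at zero and the other things on the bench left where they are.

Things in the scene. Friction and masses are not known exactly. Their poses are not given: they have to be found in the camera images.
- fixture: Fixed test fixture: dark steel plate 120 x 330 x 20 mm (x, y, z); steel spindle pillar at its +y end, grey counter housing at its -y end. Origin: centre of the plate's underside, z up. Spindle axis at x 0, y +95 mm; pillar 38 mm thick (foot 60 mm), its shoulder, on which the cap sits, 60 mm up. Housing 84 x 84 mm, centred at x 0, y -95 mm, top 92 mm up.
- cap_center (a point): Centre (half-way up, on the axis) of the loose knurled steel cap, upright, 46 mm in diameter, 36 mm tall, 0.11 to 0.23 kg, upper 16 mm solid, hollow below. It starts on the spindle, its centre 78 mm above the table. Thread hand random and not visible: right-handed loosens anticlockwise seen from above, left-handed clockwise. A grip of about 15 N is ample.
- spindle_tip (a point): Top centre of the spindle's 18 mm thick threaded stem, which stands 17 mm above the shoulder (inside the cap at the start), 77 mm above the table.
- counter (a joint): Angle of the turns counter's knob in rad: 0 at the zero stop, growing clockwise seen from above, at most 2.6; starts somewhere between 0.7 and 2.2. To zero it, turn it anticlockwise (seen from above) until it stops. It stays where it is left; friction 0.05 N m.
- counter_grip (a point): Grip point of the counter's black knob, on its vertical axis, 129 mm above the table, 37 mm above the housing. The knob is a disc 52 mm across carrying an upright bar 49 mm long, 14 mm thick, 30 mm tall, its top 7 mm above this point. At joint value 0 the bar lies along the fixture's x axis, its white mark at the long dial tick on the -x side; at value v it is turned v clockwise from there.
- nut: Bystander: loose steel hex nut, 30 mm across flats, 16 mm tall, on the base plate; origin at its underside.
- washer: Bystander: steel washer, 36 mm in diameter, 4 mm thick, on the base plate; origin at its underside.
- wrench: Bystander: flat spanner 200 mm long, 8 mm thick, lying on the robot's side of the fixture; origin at its middle, x axis along it.
- long_bolt: Bystander: hex bolt 133 mm long, 20 mm thick, head 30 mm, lying beyond the fixture; origin at the table under its middle, x axis along it.
- short_bolt: Bystander: hex bolt 45 mm tall standing on its head beyond the fixture's +y end; origin at its underside.
- bolt_bin: Bystander: green plastic bin of bolts, 100 x 150 x 55 mm, beyond the fixture; origin at its underside.
- carton: Bystander: red carton, 100 x 150 x 60 mm, beyond the fixture; origin at its underside.
- cap: The same cap, origin at the centre of its underside (its yaw tells nothing of the thread). Turned the tightening way it is stopped within 0.1 rad. Turned the loosening way it goes round almost freely without rising; between 1.0 and 2.0 rad from its start it lifts straight off, at about 2.1 rad it meets a stop. Elsewhere it cannot be pulled off.
Not all that is in view belongs to the job. Leave any turquoise look-alike of the cap alone.

How it is judged:
By the outcome, as a careful person would: the job done as asked, in the order asked, and still so for the second after the job is handed in, while the arm keeps its last pose, push and grip.
It also fails if it takes over 64 s, if anything falls off the work surface, if the arm or the gripper's body presses on something with over 40 N, if the wrist force passes 120 N, or if a joint passes its speed limit or range.

ROBOT

A 6-joint arm with a two-finger parallel gripper is mounted at the origin on the work surface. World frame = base frame: x ahead of the robot, y to its left, z up, the work surface at z = 0. Lengths are in mm, angles in rad, forces in N, time in s.
With the tool pointing down it reaches from about 275 to 825 mm from the base axis. Payload 5.2 kg.
Tool frame: the origin (TCP) lies at the very end of the fingers, on their centre line; the grasp point (between the pads) lies 19 mm behind it; z points along the fingers, y is the line along which they close (so a half turn about z gives the same grasp; the last joint's range is limited). The gripper opens to 93 mm and grips with 3 to 60 N. Pads are 15 mm wide; open, the fingers measure 128 mm over their backs; the gripper's body (75 mm by 188 mm) begins 65 mm behind the grasp point.
Start: joints at [-1.489, 0.259, 1.535, -0, 1.348, -0.203], TCP at [154.552, -527.843, 218.653] pointing down, gripper open.
Joint ranges: [-3.14, 3.14], [-0.91, 2.08], [0.19, 2.58], [-1.22, 4.36], [0.22, 2.71], [-3.12, 3.12]. Speed limits (rad/s): [2.57, 2.57, 3.14, 3.14, 3.14, 3.14].

INTERFACE

Orientations are given as a unit quaternion [w, x, y, z].
In Python, from plant import ctrl, get_image, workorder, finder gives the robot as it stands.
- The arm moves only by the tool drive_tool, never from a script. Its argument "rows" is a list that holds one entry, the list of rows, each a list of 7 numbers: the shift along the tool's x, y, z normalised to -1 to 1, where 1 is 100 cm, then the turn, a rotation vector about the tool's x, y, z normalised to -1 to 1, where 1 is 60 degrees, then the gripper's target within -1 to 1 (fully open at 1, half-way at 0, shut at -1). A call has exactly 10 rows; each row is the pose to reach, as a shift and turn from the pose commanded when the call began, along the tool's axes at that moment; what a row does not reach only later rows make up. A row lasts 1/10 s, in which the tool goes at most 50 mm and 8.59 degrees, less where a joint would pass 70% of its speed; a pose out of reach is approached as far as the arm can. A call with a number of a shift or a turn outside -1 to 1 is refused whole. A call with a gripper value outside its range is refused whole. The fingers move at their own pace and stop on an object; "force" is the grip in N (left out, the last holds). Time passes only in rows, so rows that repeat a pose let the fingers close, or fill a call up. It gives the time, the measured TCP pose, the force, the opening and the grip force at its end, in the units of the state.
- ctrl.get_obs(): the state, without advancing time (a new reading comes with each control period).
- get_image(name): name is "side" or "top"; returns a dict with "color" (384x512x3 uint8, blue, green, red), "range_z" (384x512 float32, mm along the optical axis (not along the pixel's ray), 0 where there is no reading), "fx", "fy", "cx", "cy" (pixels), "k1" (the pictures are not rectified: a ray, as slopes to the right and down, at radius r is drawn at 1 + k1 r^2 times it, then the intrinsics apply), "rvec" (rotation vector, rad) and "tvec" (3), from world to camera coordinates, as OpenCV has them. Camera axes: x right, y down, z forward; pixel columns grow to the right and rows downward; lengths in mm; the calibration is good to about 2 mm. A picture is of the moment at which its call begins.
- workorder.job_done(): hands the job in; it is judged then, once.
Trained networks look in a picture, given as the dict that the camera call returned (one of the last four; its "shot" number tells which), for a name from the list of things; names that differ only in an ending like _2 or _b are one class to them, and where a whole thing is asked for, a point or a joint stands for the part that bears it (a point fixed in the world has none). Each returns a list of dicts, best first, with "confidence" (0 to 1); they miss things now and then, are a little off and sometimes report something else, mostly with a low value. They report only what shows in the picture. A call takes as long as a camera call. They do not tell look-alikes from the thing itself.
- finder.search_frame(picture, name): "box" ([left, top, right, bottom] as shares, 0 to 1, of the picture: columns of its width, rows of its height, round what is visible of it).
- finder.landmark_of(picture, name): "position" ([row, column] as shares, 0 to 1, of the picture: columns of its width, rows of its height: a listed point, or the origin of a listed thing).
The state is a dict: "time_s": time; "joint_pos": joint angles; "dq": joint speeds; "effort": joint torques, N m; "ee_pos": TCP position; "ee_rot": TCP orientation; "contact_force": force on the tool from outside, world axes, zero at the start; "torque": the same for the moment, N m; "finger_gap": finger opening in mm; "grasp_force": force on a finger pad.
Only numpy, scipy, OpenCV 4.12 (cv2) and the standard library are available. Lean on these libraries where they do the work, as an engineer would, in place of code of your own. Each camera call takes 0.05 s, during which the arm holds its last target. There are 200 camera calls.

## Working session

There is one attempt and no reset: what is moved stays moved. The work goes in short steps, Python scripts to look and compute and a tool call to move; the robot and the scene stay as the last step left them, time stands still between calls to the robot, and variables do not carry over. Pictures are saved under pics/ and viewed, at most 10 in all, crops included, and the job is handed in when it is done.

Besides the shell and the picture viewer there is one more tool, called after "Call:" as name(argument=value, ...), one argument or row to a line, values as JSON. drive_tool: Moves the arm, as the interface text tells. Its arguments: {"type":"object","properties":{"rows":{"type":"array"},"force":{"type":"number"}},"required":["rows"]}

```bash
ls; mkdir -p pics; cat > h.py <<'E'
import numpy as np, cv2
from plant import ctrl, get_image, workorder, finder
def cam(p):
    R=cv2.Rodrigues(np.array(p["rvec"],float))[0]; return R,np.array(p["tvec"],float).ravel()
def ray(p,r,c):
    x=np.array([(c-p["cx"])/p["fx"],(r-p["cy"])/p["fy"]]); u=x.copy()
    for _ in range(20): u=x/(1+p["k1"]*(u@u))
    return np.array([u[0],u[1],1.])
def atz(p,r,c,z):
    R,t=cam(p); o=-R.T@t; d=R.T@ray(p,r,c); return o+d*(z-o[2])/d[2]
def deep(p,r,c):
    R,t=cam(p); return R.T@(ray(p,r,c)*p["range_z"][int(r),int(c)]-t)
def proj(p,X):
    R,t=cam(p); q=R@np.array(X,float)+t; u=q[:2]/q[2]; u=u*(1+p["k1"]*(u@u))
    return p["fy"]*u[1]+p["cy"],p["fx"]*u[0]+p["cx"]
def lm(p,n,k=3):
    return [(round(d["confidence"],2),d["position"][0]*384,d["position"][1]*512) for d in finder.landmark_of(p,n)[:k]]
E
python3 - <<'E'
from h import *
np.set_printoptions(precision=1,suppress=True)
a=get_image("side");b=get_image("top")
cv2.imwrite("pics/a.png",a["color"]);cv2.imwrite("pics/b.png",b["color"])
Z=dict(fixture=0,cap_center=78,cap=60,counter_grip=129,spindle_tip=77,nut=20,washer=20,wrench=0)
for n,p in(("side",a),("top",b)):
    print(n,"cam at",-cam(p)[0].T@cam(p)[1])
    for k,z in Z.items():
        for c,r,q in lm(p,k): print(k,c,round(r),round(q),atz(p,r,q,z))
o=ctrl.get_obs();print(o["ee_rot"],o["ee_pos"],o["contact_force"],o["time_s"])
E
```

```text
pics
side cam at [ 255.4 -387.8  640.8]
fixture 0.85 270 271 [585.7 -37.1   0. ]
cap_center 0.91 208 159 [483.7 169.5  78. ]
cap_center 0.89 252 142 [404.1  93.8  78. ]
cap_center 0.69 189 211 [589.8 146.9  78. ]
cap 0.97 215 161 [483.9 167.6  60. ]
cap 0.93 199 214 [588.1 136.3  60. ]
cap 0.81 226 234 [571.4  52.   60. ]
counter_grip 0.88 253 327 [ 606.7 -140.6  129. ]
spindle_tip 0.62 219 231 [569.5  56.   77. ]
nut 0.71 251 275 [610.4 -19.9  20. ]
washer 0.6 273 260 [555.9 -39.1  20. ]
wrench 0.74 303 210 [458.  -19.4   0. ]
wrench 0.15 274 263 [568.9 -32.8   0. ]
top cam at [ 496.2   52.5 1102.4]
fixture 0.58 219 295 [596.  -39.1   0. ]
cap_center 0.82 259 172 [508.2 224.3  78. ]
cap_center 0.77 207 187 [615.2 193.8  78. ]
cap_center 0.71 299 216 [426.2 132.3  78. ]
cap 0.94 301 215 [420.3 136.7  60. ]
cap 0.68 228 256 [571.6  49.   60. ]
cap 0.68 210 195 [612.5 179.1  60. ]
counter_grip 0.96 209 348 [ 603.2 -132.5  129. ]
counter_grip 0.57 143 232 [739.2  96.8 129. ]
spindle_tip 0.85 228 256 [571.3  48.8  77. ]
nut 0.49 216 289 [601.3 -23.5  20. ]
washer 0.62 236 297 [556.4 -40.7  20. ]
wrench 0.84 285 290 [450.4 -25.    0. ]
[ 0.   1.   0.1 -0. ] [ 154.6 -527.9  218.7] [-0.3  0.3 -0.2] 0.9
```

```bash
python3 -c "
import cv2
a=cv2.imread('pics/a.png');b=cv2.imread('pics/b.png')
cv2.imwrite('pics/a2.png',cv2.resize(a[150:330,90:390],None,fx=2.66,fy=2.66,interpolation=2))
cv2.imwrite('pics/b2.png',cv2.resize(b[110:320,130:410],None,fx=2.8,fy=2.8,interpolation=2))"
```

```text
(no output)
```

View pics/a2.png

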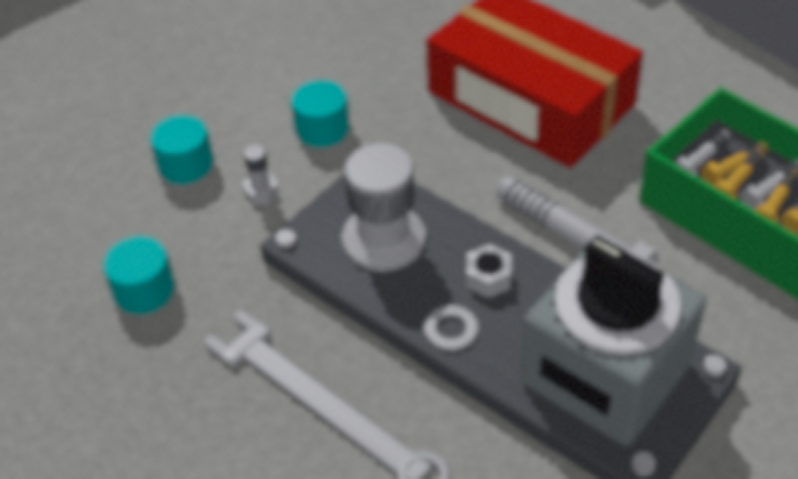

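View pics/b2.png

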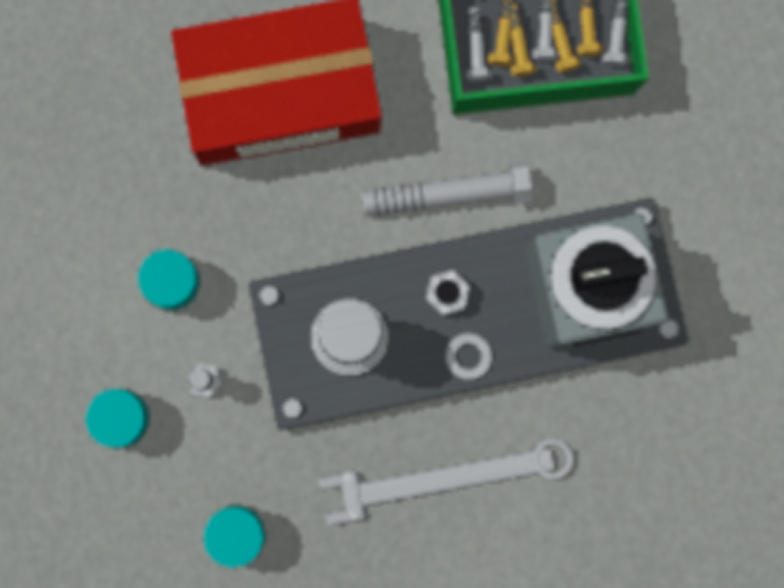

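The top view shows the grey knurled cap on the spindle at full-frame (254,229), and in the side view it is at (232,220). The black knob is at top (345,207), with its white mark pointing to about +y. The other cap candidates are turquoise: top (190,210), (172,259) and (214,302). They stand on the table, so they are look-alikes. The grey cap is the right one because it sits on the pillar, 190 mm from the knob as specified.

```bash
cat >> h.py <<'E'
def cloud(p):
    R,t=cam(p); rr,cc=np.nonzero(p["range_z"]>0)
    x=np.stack([(cc-p["cx"])/p["fx"],(rr-p["cy"])/p["fy"]],1); u=x.copy()
    for _ in range(20): u=x/(1+p["k1"]*(u**2).sum(1,keepdims=True))
    d=np.c_[u,np.ones(len(u))]*p["range_z"][rr,cc][:,None]
    return (d-t)@R, p["color"][rr,cc].astype(int)
def sel(p,c,rad,z0,z1):
    X,C=cloud(p); m=(np.hypot(*(X[:,:2]-c).T)<rad)&(X[:,2]>z0)&(X[:,2]<z1); return X[m],C[m]
def bar(p,c,z0=127,z1=142):
    X,C=sel(p,c,32,z0,z1)
    if len(X)<8: return None
    q=cv2.minAreaRect(X[:,:2].astype(np.float32)); w,v=np.linalg.eigh(np.cov(X[:,:2].T)); a=np.degrees(np.arctan2(v[1,1],v[0,1]))%180
    return len(X),X.mean(0).round(1),np.round(q[0],1),np.round(q[1],1),round(a,1)
E
python3 - <<'E'
from h import *
np.set_printoptions(precision=1,suppress=True)
for n in("side","top"):
    p=get_image(n)
    print(n,"bar",bar(p,[605,-136]))
    X,C=sel(p,[571,53],32,88,104); print("cap",len(X),X.mean(0),cv2.minEnclosingCircle(X[:,:2].astype(np.float32)),np.median(X[:,2]))
    X,C=cloud(p); m=(X[:,2]>12)&(X[:,2]<28)&(abs(X[:,0]-588)<110)&(abs(X[:,1]+40)<210)&(C.max(1)<110)
    print("plate",m.sum(),cv2.minAreaRect(X[m,:2].astype(np.float32)))
    for k in("cap_center","counter_grip"):
        print(k,[(c,atz(p,r,q,78 if k[1]=='a' else 129)) for c,r,q in lm(p,k,5)])
E
```

```text
side bar (313, array([ 605. , -134.5,  134.3]), array([ 606.7, -133.3]), array([14.7, 49.5]), np.float64(100.6))
cap 434 [569.   50.1  95.3] ((571.062744140625, 52.50684356689453), 23.70189094543457) 95.91555561796949
plate 5540 ((601.3268432617188, -12.84588623046875), (156.3716278076172, 378.9334411621094), 11.099639892578125)
cap_center [(0.8, array([407.9, 101.4,  78. ])), (0.8, array([480. , 169.9,  78. ])), (0.68, array([568.3,  49.7,  78. ]))]
counter_grip [(0.59, array([ 609.7, -132.4,  129. ])), (0.37, array([ 521.6, -107.4,  129. ])), (0.18, array([544. , -85.7, 129. ]))]
top bar (182, array([ 605.9, -133.3,  135.1]), array([ 606.5, -134.2]), array([14.4, 50. ]), np.float64(100.0))
cap 401 [569.3  52.4  95.4] ((569.5509033203125, 52.32062530517578), 23.30720329284668) 95.42490631989821
plate 5241 ((605.0457763671875, -38.162506103515625), (154.9519805908203, 331.06298828125), 11.194568634033203)
cap_center [(0.93, array([566.8,  58.4,  78. ])), (0.85, array([502.6, 219.3,  78. ])), (0.77, array([423. , 134.2,  78. ])), (0.56, array([620. , 189.4,  78. ]))]
counter_grip [(0.69, array([ 610.1, -127.2,  129. ]))]
```

```bash
cat >> h.py <<'E'
from scipy.spatial.transform import Rotation as Ro
def st():
    o=ctrl.get_obs(); q=np.array(o["ee_rot"]); R=Ro.from_quat(q[[1,2,3,0]]).as_matrix()
    return o,R,np.degrees(np.arctan2(R[1,0],R[0,0]))
def go(xyz,psi,down=True):
    o,R,y=st(); P=np.radians(psi)
    T=np.array([[np.cos(P),np.sin(P),0],[np.sin(P),-np.cos(P),0],[0,0,-1]]).T
    T=np.c_[[np.cos(P),np.sin(P),0],[np.sin(P),-np.cos(P),0],[0,0,-1]]
    print("psi",round(y,2),"tcp",np.round(o["ee_pos"],1),"t",o["time_s"],"j6",round(o["joint_pos"][5],3),"F",np.round(o["contact_force"],1),"M",np.round(o["torque"],2),"gap",o["finger_gap"])
    print("shift",np.round(R.T@(np.array(xyz)-o["ee_pos"])/1000,4),"turn",np.round(np.degrees(Ro.from_matrix(R.T@T).as_rotvec())/60,4))
E
python3 -c "
from h import *
go([606.5,-133.8,205],60);go([606.5,-133.8,205],100.3)"
```

```text
psi 16.32 tcp [ 154.5 -527.8  218.7] t 1.2 j6 -0.203 F [ 0.4 -0.3  0.3] M [-0.   -0.04  0.05] gap 92.7285543701825
shift [ 0.5444 -0.2512  0.0137] turn [-0.      0.     -0.7281]
psi 16.32 tcp [ 154.5 -527.8  218.7] t 1.2 j6 -0.203 F [ 0.4 -0.3  0.3] M [-0.   -0.04  0.05] gap 92.7285543701825
shift [ 0.5444 -0.2512  0.0137] turn [-0.     -0.     -1.3997]
```

Call:
drive_tool(
  rows=[
    [[0.5444,-0.2512,0.0137,0,0,-0.7281,1],[0.5444,-0.2512,0.0137,0,0,-0.7281,1],[0.5444,-0.2512,0.0137,0,0,-0.7281,1],[0.5444,-0.2512,0.0137,0,0,-0.7281,1],[0.5444,-0.2512,0.0137,0,0,-0.7281,1],[0.5444,-0.2512,0.0137,0,0,-0.7281,1],[0.5444,-0.2512,0.0137,0,0,-0.7281,1],[0.5444,-0.2512,0.0137,0,0,-0.7281,1],[0.5444,-0.2512,0.0137,0,0,-0.7281,1],[0.5444,-0.2512,0.0137,0,0,-0.7281,1]],
  ],
  force=20,
)

```text
time_s: 2.2
ee_pos: [532.7, -197.7, 207.4]
ee_rot: [0.0, 0.866, 0.5, 0.0]
contact_force: [0.9, -0.6, -0.0]
finger_gap: 93.1
grasp_force: 0.0
```

```bash
python3 -c "
from h import *
go([606.5,-133.8,205],100.3)"
```

```text
psi 60.01 tcp [ 532.7 -197.7  207.4] t 2.2 j6 -0.028 F [ 0.9 -0.6 -0. ] M [-0.04 -0.06 -0.04] gap 93.07606643806487
shift [0.0922 0.032  0.0024] turn [ 5.000e-04  3.000e-04 -6.715e-01]
```

Call:
drive_tool(
  rows=[
    [[0.0922,0.032,0.0024,0,0,-0.6715,1],[0.0922,0.032,0.0024,0,0,-0.6715,1],[0.0922,0.032,0.0024,0,0,-0.6715,1],[0.0922,0.032,0.0024,0,0,-0.6715,1],[0.0922,0.032,0.0024,0,0,-0.6715,1],[0.0922,0.032,0.0024,0,0,-0.6715,1],[0.0922,0.032,0.0024,0,0,-0.6715,1],[0.0922,0.032,0.0024,0,0,-0.6715,1],[0.0922,0.032,0.0024,0,0,-0.6715,1],[0.0922,0.032,0.0024,0,0,-0.6715,1]],
  ],
)

```text
time_s: 3.2
ee_pos: [605.1, -135.6, 204.9]
ee_rot: [0.0, 0.641, 0.767, 0.0]
contact_force: [-0.7, -0.4, 1.0]
finger_gap: 92.8
grasp_force: 0.0
```

```bash
python3 -c "
from h import *
for n in('side','top'):
    p=get_image(n); print(bar(p,[606.5,-133.8]))
    if n=='side': cv2.imwrite('pics/c.png',cv2.resize(p['color'][130:330,200:420],None,fx=2.5,fy=2.5))
go([606.5,-133.8,113],100.3)"
```

```text
(295, array([ 605. , -136. ,  134.2]), array([ 607.2, -133.4]), array([15.8, 49.7]), np.float64(102.9))
(82, array([ 604. , -120.2,  135.1]), array([ 604.1, -121.3]), array([14.2, 23.7]), np.float64(110.6))
psi 100.26 tcp [ 605.1 -135.6  204.9] t 3.3 j6 -0.579 F [-0.6  0.1 -0.5] M [-0.   -0.16  0.03] gap 92.86774092740417
shift [0.0015 0.0017 0.0919] turn [ 0.0001  0.     -0.0007]
```

View pics/c.png

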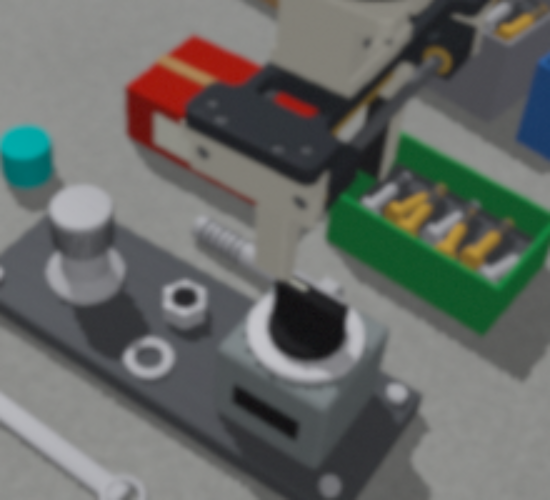

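The fingers straddle the knob. The near finger is at crop (280,235) and the far one at (390,170), with the bar between and below them. I'll go down.

Call:
drive_tool(
  rows=[
    [[0.0015,0.0017,0.04,0,0,0,1],[0.0015,0.0017,0.08,0,0,0,1],[0.0015,0.0017,0.0919,0,0,0,1],[0.0015,0.0017,0.0919,0,0,0,1],[0.0015,0.0017,0.0919,0,0,0,-1],[0.0015,0.0017,0.0919,0,0,0,-1],[0.0015,0.0017,0.0919,0,0,0,-1],[0.0015,0.0017,0.0919,0,0,0,-1],[0.0015,0.0017,0.0919,0,0,0,-1],[0.0015,0.0017,0.0919,0,0,0,-1]],
  ],
  force=20,
)

```text
time_s: 4.3
ee_pos: [606.6, -133.8, 113.3]
ee_rot: [0.0, 0.641, 0.768, 0.0]
contact_force: [-0.2, 0.2, 0.5]
finger_gap: 49.5
grasp_force: 0.0
```

```bash
python3 -c "
from h import *
go([606.5,-133.8,113],100.3)"
```

```text
psi 100.29 tcp [ 606.6 -133.8  113.3] t 4.3 j6 -0.576 F [-0.2  0.2  0.5] M [-0.04 -0.13  0.02] gap 49.53577229186911
shift [-0.     -0.0001  0.0003] turn [ 0.0004  0.0002 -0.0002]
```

Call:
drive_tool(
  rows=[
    [[0,0,0,0,0,0,-1],[0,0,0,0,0,0,-1],[0,0,0,0,0,0,-1],[0,0,0,0,0,0,-1],[0,0,0,0,0,0,-1],[0,0,0,0,0,0,-1],[0,0,0,0,0,0,-1],[0,0,0,0,0,-0.05,-1],[0,0,0,0,0,-0.1,-1],[0,0,0,0,0,-0.15,-1]],
  ],
)

```text
time_s: 5.3
ee_pos: [607.5, -133.5, 113.0]
ee_rot: [0.001, 0.578, 0.816, 0.001]
contact_force: [5.9, 1.8, -3.2]
finger_gap: 14.1
grasp_force: 20.0
```

```bash
python3 -c "
from h import *
go([606.5,-133.8,113],150)"
```

```text
psi 109.41 tcp [ 607.5 -133.5  113. ] t 5.3 j6 -0.735 F [ 5.9  1.8 -3.2] M [ 0.18 -1.14 -0.03] gap 14.07832702465786
shift [ 0.     -0.0011 -0.    ] turn [ 0.0016  0.0011 -0.6764]
```

Call:
drive_tool(
  rows=[
    [[0,0.001,0,0,0,-0.1,-1],[0,0.001,0,0,0,-0.2,-1],[0,0.001,0,0,0,-0.3,-1],[0,0.001,0,0,0,-0.4,-1],[0,0.001,0,0,0,-0.5,-1],[0,0.001,0,0,0,-0.6,-1],[0,0.001,0,0,0,-0.7,-1],[0,0.001,0,0,0,-0.8,-1],[0,0.001,0,0,0,-0.9,-1],[0,0.001,0,0,0,-1.0,-1]],
  ],
)

```text
time_s: 6.3
ee_pos: [608.4, -132.6, 113.0]
ee_rot: [0.001, 0.091, 0.996, 0.001]
contact_force: [5.5, 3.1, -1.6]
finger_gap: 14.2
grasp_force: 20.0
```

```bash
python3 -c "
from h import *
go([607.5,-133.5,113],191.1)"
```

```text
psi 169.54 tcp [ 608.4 -132.6  113. ] t 6.3 j6 -1.783 F [ 5.5  3.1 -1.6] M [ 0.56 -1.19 -0.06] gap 14.213786042200919
shift [ 0.0007 -0.0011 -0.    ] turn [ 0.001   0.0018 -0.3594]
```

Call:
drive_tool(
  rows=[
    [[-0.0008,0.001,0,0,0,-0.06,-1],[-0.0008,0.001,0,0,0,-0.12,-1],[-0.0008,0.001,0,0,0,-0.18,-1],[-0.0008,0.001,0,0,0,-0.24,-1],[-0.0008,0.001,0,0,0,-0.3,-1],[-0.0008,0.001,0,0,0,-0.33,-1],[-0.0008,0.001,0,0,0,-0.36,-1],[-0.0008,0.001,0,0,0,-0.38,-1],[-0.0008,0.001,0,0,0,-0.4,-1],[-0.0008,0.001,0,0,0,-0.42,-1]],
  ],
)

```text
time_s: 7.3
ee_pos: [608.4, -132.1, 112.9]
ee_rot: [-0.0, -0.127, 0.992, 0.0]
contact_force: [2.8, 3.2, -0.6]
finger_gap: 14.7
grasp_force: 21.0
```

```bash
python3 -c "
from h import *
go([607.5,-133.5,113],191.1)"
```

```text
psi -165.46 tcp [ 608.4 -132.1  112.9] t 7.3 j6 -2.218 F [ 2.8  3.2 -0.6] M [ 0.69 -0.61 -0.47] gap 14.6938814939663
shift [ 0.0012 -0.0011 -0.0001] turn [0.0008 0.     0.0573]
```

Call:
drive_tool(
  rows=[
    [[0,0,0,0,0,0,1],[0,0,0,0,0,0,1],[0,0,0,0,0,0,1],[0,0,0,0,0,0,1],[0,0,0,0,0,0,1],[0,0,0,0,0,0,1],[0,0,-0.03,0,0,0,1],[0,0,-0.06,0,0,0,1],[0,0,-0.09,0,0,0,1],[0,0,-0.09,0,0,0,1]],
  ],
)

```text
time_s: 8.3
ee_pos: [610.9, -133.5, 208.1]
ee_rot: [0.004, -0.126, 0.992, -0.002]
contact_force: [0.1, 0.6, -1.0]
finger_gap: 89.5
grasp_force: 0.0
```

```bash
python3 -c "
from h import *
p=get_image('side'); print(bar(p,[607,-133]))
p=get_image('top'); print(bar(p,[607,-133]))
go([571,53,205],150);go([571,53,205],95)"
```

```text
(278, array([ 604.4, -134.9,  134.6]), array([ 606.8, -133.4]), array([49.5, 14.3]), np.float64(10.7))
(35, array([ 622.5, -127. ,  134.5]), array([ 621.6, -125.9]), array([ 7.9, 18.9]), np.float64(170.6))
psi -165.5 tcp [ 608.7 -132.7  203.6] t 8.4 j6 -2.217 F [-0.3  1.  -0.1] M [ 0.06 -0.11  0.01] gap 92.20870994982563
shift [-0.01    0.1892 -0.0016] turn [-5.000e-04  1.600e-03  7.417e-01]
psi -165.5 tcp [ 608.7 -132.7  203.6] t 8.4 j6 -2.217 F [-0.3  1.  -0.1] M [ 0.06 -0.11  0.01] gap 92.20870994982563
shift [-0.01    0.1892 -0.0016] turn [3.0000e-04 1.8000e-03 1.6583e+00]
```

Call:
drive_tool(
  rows=[
    [[-0.01,0.19,0,0,0,0.85,1],[-0.01,0.19,0,0,0,0.85,1],[-0.01,0.19,0,0,0,0.85,1],[-0.01,0.19,0,0,0,0.85,1],[-0.01,0.19,0,0,0,0.85,1],[-0.01,0.19,0,0,0,0.85,1],[-0.01,0.19,0,0,0,0.85,1],[-0.01,0.19,0,0,0,0.85,1],[-0.01,0.19,0,0,0,0.85,1],[-0.01,0.19,0,0,0,0.85,1]],
  ],
)

```text
time_s: 9.4
ee_pos: [570.5, 53.5, 202.6]
ee_rot: [-0.0, 0.313, 0.95, -0.0]
contact_force: [0.8, 1.0, -0.2]
finger_gap: 93.0
grasp_force: 0.0
```

```bash
python3 -c "
from h import *
p=get_image('side'); print(bar(p,[607,-133])); 
p=get_image('top'); print(bar(p,[607,-133])); cv2.imwrite('pics/d.png',cv2.resize(p['color'][160:260,220:400],None,fx=4,fy=4,interpolation=2))
go([571.3,53.3,140],95)"
```

```text
(275, array([ 604.3, -134.8,  134.8]), array([ 606.5, -132.9]), array([50.8, 14.8]), np.float64(10.9))
(190, array([ 605.6, -133.2,  135.1]), array([ 606.3, -133.9]), array([49.7, 14.7]), np.float64(11.6))
psi 143.52 tcp [570.6  53.6 202.8] t 9.5 j6 -1.035 F [-0.2 -0.4  0.8] M [-0.01 -0.18 -0.07] gap 93.15005257251643
shift [-0.0008  0.0002  0.0628] turn [-2.000e-04 -2.000e-04  8.086e-01]
```

View pics/d.png

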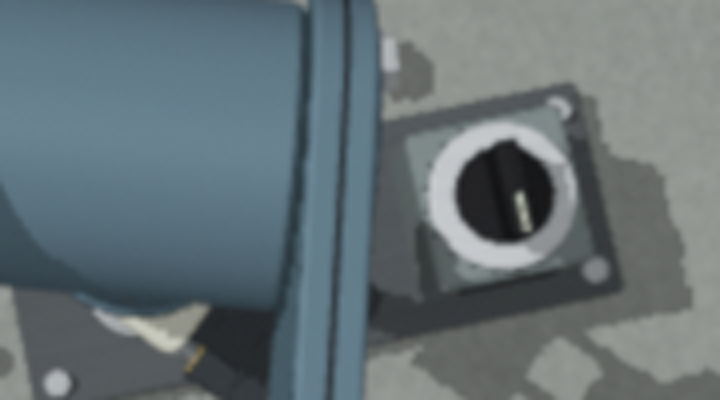

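The knob's white mark at crop (523,212) points to −x, and the bar lies at about 11° along the fixture's x axis, so the counter is at zero. Next I'll turn the tool over the cap and go down.

Call:
drive_tool(
  rows=[
    [[-0.0008,0.0002,0.0628,0,0,0.8086,1],[-0.0008,0.0002,0.0628,0,0,0.8086,1],[-0.0008,0.0002,0.0628,0,0,0.8086,1],[-0.0008,0.0002,0.0628,0,0,0.8086,1],[-0.0008,0.0002,0.0628,0,0,0.8086,1],[-0.0008,0.0002,0.0628,0,0,0.8086,1],[-0.0008,0.0002,0.0628,0,0,0.8086,1],[-0.0008,0.0002,0.0628,0,0,0.8086,1],[-0.0008,0.0002,0.0628,0,0,0.8086,1],[-0.0008,0.0002,0.0628,0,0,0.8086,1]],
  ],
  force=15,
)

```text
time_s: 10.5
ee_pos: [571.3, 53.6, 140.1]
ee_rot: [0.0, 0.675, 0.738, 0.0]
contact_force: [-0.8, -0.2, 0.4]
finger_gap: 93.1
grasp_force: 0.0
```

```bash
python3 -c "
from h import *
p=get_image('side'); X,C=sel(p,[571,53],24,88,100); print(len(X),X.mean(0).round(1),cv2.minEnclosingCircle(X[:,:2].astype(np.float32)))
cv2.imwrite('pics/e.png',cv2.resize(p['color'][130:280,170:330],None,fx=3.5,fy=3.5))
go([571.3,53.3,67],95)"
```

```text
428 [569.   50.2  95.4] ((570.9674682617188, 52.856109619140625), 23.856733322143555)
psi 95.03 tcp [571.3  53.6 140.1] t 10.55 j6 -0.189 F [ 0.  -0.9  0.1] M [-0.08 -0.11 -0.03] gap 92.92360962014914
shift [-0.0003 -0.0001  0.0731] turn [ 0.     -0.      0.0005]
```

View pics/e.png

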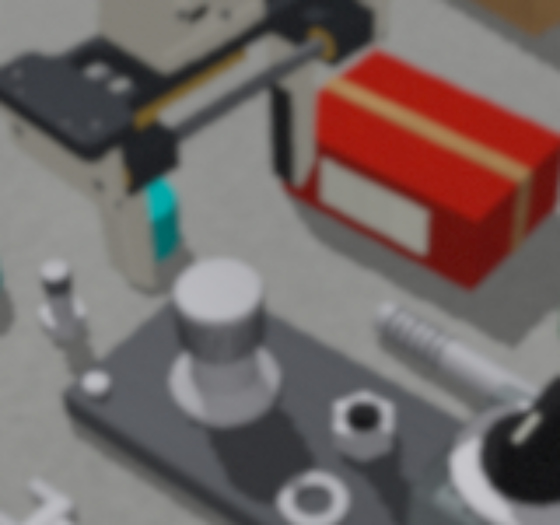

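The grey cap at crop (218,300) is under the open fingers, which are at (135,250) and (295,150). It is the only grey cap and the only one on the spindle.

Call:
drive_tool(
  rows=[
    [[-0.0003,0,0.035,0,0,0,1],[-0.0003,0,0.065,0,0,0,1],[-0.0003,0,0.0731,0,0,0,1],[-0.0003,0,0.0731,0,0,0,-1],[-0.0003,0,0.0731,0,0,0,-1],[-0.0003,0,0.0731,0,0,0,-1],[-0.0003,0,0.0731,0,0,0,-1],[-0.0003,0,0.0731,0,0,0,-1],[-0.0003,0,0.0731,0,0,0,-1],[-0.0003,0,0.0731,0,0,0,-1]],
  ],
  force=15,
)

```text
time_s: 11.55
ee_pos: [571.4, 53.3, 67.4]
ee_rot: [0.0, 0.676, 0.737, 0.0]
contact_force: [-1.1, 0.2, 3.0]
finger_gap: 45.7
grasp_force: 15.0
```

Call:
drive_tool(
  rows=[
    [[0,0,0,0,0,0,-1],[0,0,0,0,0,0,-1],[0,0,0,0,0,0,-1],[0,0,0,0,0,0,-1],[0,0,0,0,0,0,-1],[0,0,0,0,0,0,-1],[0,0,0,0,0,0,-1],[0,0,0,0,0,0,-1],[0,0,0,0,0,0,-1],[0,0,0,0,0,0,-1]],
  ],
)

```text
time_s: 12.55
ee_pos: [571.4, 53.3, 67.4]
ee_rot: [0.0, 0.676, 0.737, 0.0]
contact_force: [-0.9, -0.4, 4.9]
finger_gap: 45.9
grasp_force: 15.0
```

```bash
python3 -c "
from h import *
go([571.3,53.3,67],95)"
```

```text
psi 94.98 tcp [571.4  53.3  67.4] t 12.55 j6 -0.188 F [-0.9 -0.4  4.9] M [-0.05  0.31  0.03] gap 45.86934004005294
shift [-0.     -0.0001  0.0004] turn [ 0.0002  0.0001 -0.0003]
```

Gripped. I'll try anticlockwise first, about 0.3 rad (18°, −0.3).

Call:
drive_tool(
  rows=[
    [[0,0,0,0,0,-0.03,-1],[0,0,0,0,0,-0.06,-1],[0,0,0,0,0,-0.09,-1],[0,0,0,0,0,-0.12,-1],[0,0,0,0,0,-0.15,-1],[0,0,0,0,0,-0.18,-1],[0,0,0,0,0,-0.21,-1],[0,0,0,0,0,-0.24,-1],[0,0,0,0,0,-0.27,-1],[0,0,0,0,0,-0.3,-1]],
  ],
)

```text
time_s: 13.55
ee_pos: [571.8, 53.2, 67.2]
ee_rot: [0.0, 0.552, 0.834, 0.0]
contact_force: [-0.5, -1.0, 3.5]
finger_gap: 45.7
grasp_force: 15.0
```

```bash
python3 -c "
from h import *
go([571.3,53.3,67],95)"
```

```text
psi 112.98 tcp [571.8  53.2  67.2] t 13.55 j6 -0.503 F [-0.5 -1.   3.5] M [-0.12 -0.05 -0.61] gap 45.732533948427076
shift [ 0.0003 -0.0005  0.0002] turn [1.000e-03 1.000e-04 2.997e-01]
```

The moment is −0.61 N m, so it is blocked this way. Now clockwise, about 1.55 rad (1.48 units).

Call:
drive_tool(
  rows=[
    [[0,0,0,0,0,0.05,-1],[0,0,0,0,0,0.1,-1],[0,0,0,0,0,0.15,-1],[0,0,0,0,0,0.2,-1],[0,0,0,0,0,0.25,-1],[0,0,0,0,0,0.3,-1],[0,0,0,0,0,0.35,-1],[0,0,0,0,0,0.4,-1],[0,0,0,0,0,0.45,-1],[0,0,0,0,0,0.5,-1]],
  ],
)

```text
time_s: 14.55
ee_pos: [571.0, 53.0, 67.0]
ee_rot: [-0.0, 0.75, 0.662, -0.0]
contact_force: [-2.7, -1.8, 4.0]
finger_gap: 45.6
grasp_force: 15.0
```

```bash
python3 -c "
from h import *
go([571.3,53.3,67],24)"
```

```text
psi 82.87 tcp [571.  53.  67.] t 14.55 j6 0.023 F [-2.7 -1.8  4. ] M [-0.15  0.44  0.1 ] gap 45.64946552384384
shift [0.0003 0.0003 0.    ] turn [-3.000e-04  9.000e-04  9.812e-01]
```

Call:
drive_tool(
  rows=[
    [[0,0,0,0,0,0.1,-1],[0,0,0,0,0,0.2,-1],[0,0,0,0,0,0.3,-1],[0,0,0,0,0,0.4,-1],[0,0,0,0,0,0.5,-1],[0,0,0,0,0,0.6,-1],[0,0,0,0,0,0.7,-1],[0,0,0,0,0,0.8,-1],[0,0,0,0,0,0.9,-1],[0,0,0,0,0,0.98,-1]],
  ],
)

```text
time_s: 15.55
ee_pos: [570.8, 53.1, 67.0]
ee_rot: [0.0, 0.978, 0.208, -0.001]
contact_force: [-2.6, -1.6, 4.9]
finger_gap: 46.0
grasp_force: 15.0
```

```bash
python3 -c "
from h import *
go([571.3,53.3,72],24)"
```

```text
psi 23.96 tcp [570.8  53.1  67. ] t 15.55 j6 1.051 F [-2.6 -1.6  4.9] M [-0.11  0.55  0.15] gap 45.97857999552499
shift [ 0.0005  0.0001 -0.005 ] turn [-0.0002  0.0012 -0.0007]
```

Call:
drive_tool(
  rows=[
    [[-0.0005,0,-0.001,0,0,0,-1],[-0.0005,0,-0.002,0,0,0,-1],[-0.0005,0,-0.003,0,0,0,-1],[-0.0005,0,-0.004,0,0,0,-1],[-0.0005,0,-0.005,0,0,0,-1],[-0.0005,0,-0.006,0,0,0,-1],[-0.0005,0,-0.007,0,0,0,-1],[-0.0005,0,-0.008,0,0,0,-1],[-0.0005,0,-0.009,0,0,0,-1],[-0.0005,0,-0.01,0,0,0,-1]],
  ],
)

```text
time_s: 16.55
ee_pos: [570.9, 53.1, 77.1]
ee_rot: [-0.0, 0.978, 0.209, 0.0]
contact_force: [-0.0, 0.1, -2.1]
finger_gap: 45.4
grasp_force: 15.0
```

```bash
python3 -c "
from h import *
p=get_image('side'); X,C=sel(p,[571,53],21,70,125); h,_=np.histogram(X[:,2],np.arange(70,126,5)); print(h)
go([570.8,53.1,167],24)"
```

```text
[ 16  22  23  25  25  27  67 246   0   0   0]
psi 24.18 tcp [571.   53.1  77.3] t 16.6 j6 1.047 F [ 0.1 -0.2 -2.2] M [-0.04  0.08 -0.04] gap 45.44459453280369
shift [-0.0001 -0.0001 -0.0897] turn [ 0.0001 -0.0002  0.0029]
```

It is free: the force is −2.1 N, which matches the cap's weight, and the cap top has risen about 10 mm. I'll lift the remaining 90 mm and hold.

Call:
drive_tool(
  rows=[
    [[0,0,-0.01,0,0,0,-1],[0,0,-0.025,0,0,0,-1],[0,0,-0.04,0,0,0,-1],[0,0,-0.055,0,0,0,-1],[0,0,-0.07,0,0,0,-1],[0,0,-0.08,0,0,0,-1],[0,0,-0.087,0,0,0,-1],[0,0,-0.09,0,0,0,-1],[0,0,-0.09,0,0,0,-1],[0,0,-0.09,0,0,0,-1]],
  ],
)

```text
time_s: 17.6
ee_pos: [570.5, 53.1, 166.4]
ee_rot: [-0.0, 0.978, 0.209, -0.001]
contact_force: [-0.6, 0.6, -3.4]
finger_gap: 45.7
grasp_force: 15.0
```

Call:
drive_tool(
  rows=[
    [[0,0,0,0,0,0,-1],[0,0,0,0,0,0,-1],[0,0,0,0,0,0,-1],[0,0,0,0,0,0,-1],[0,0,0,0,0,0,-1],[0,0,0,0,0,0,-1],[0,0,0,0,0,0,-1],[0,0,0,0,0,0,-1],[0,0,0,0,0,0,-1],[0,0,0,0,0,0,-1]],
  ],
)

```text
time_s: 18.6
ee_pos: [570.9, 53.1, 167.1]
ee_rot: [0.0, 0.978, 0.209, 0.0]
contact_force: [-0.2, -0.4, -1.7]
finger_gap: 45.8
grasp_force: 15.0
```

```bash
python3 -c "
from h import *
p=get_image('side'); cv2.imwrite('pics/f.png',cv2.resize(p['color'][110:310,130:390],None,fx=3,fy=3))
print(bar(p,[607,-133]))
go([570.8,53.1,167],24)"
```

```text
(276, array([ 604.4, -134.8,  134.7]), array([ 607., -133.]), array([50.4, 14.8]), np.float64(10.6))
psi 24.17 tcp [570.9  53.1 167.1] t 18.65 j6 1.047 F [ 0.2  0.  -2.1] M [ 0.01 -0.02  0.05] gap 46.09264291953693
shift [-0.0001 -0.      0.0001] turn [ 0.     -0.      0.0029]
```

View pics/f.png

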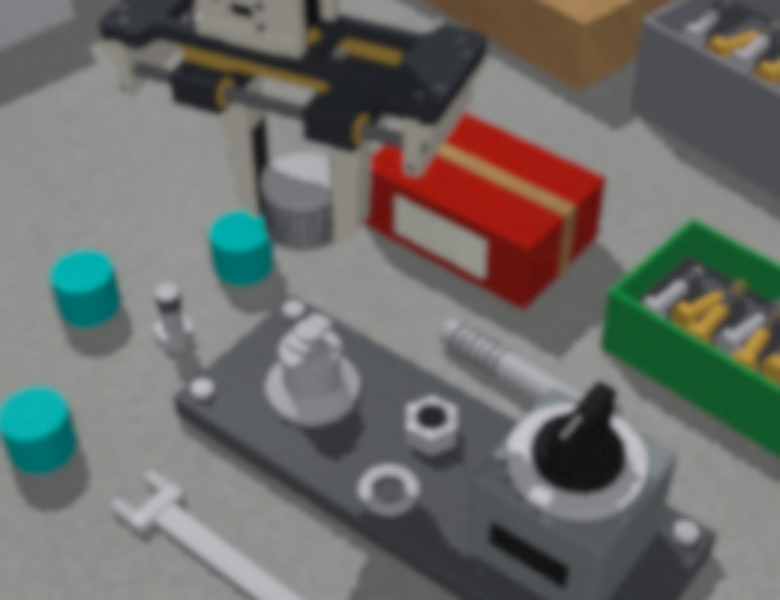

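The cap is held level between the fingers at crop (300,200), above the bare threaded spindle at (312,350). The counter is still at zero and the other things haven't moved.

```bash
python3 -c "
from h import *
print(workorder.job_done())"
```

```text
the job is handed in; nothing more can be done
None
```

Job handed in at about 19 s: I turned the counter back to its zero stop, then unscrewed the cap (left-handed thread, it came free clockwise), and it was held level about 100 mm above its seat with the other things unmoved.

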